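# Counter-hold the hidden valve-mounting bolt

### The job

The bolt that holds the solenoid valve's bracket to its stand is loose: the powered nut driver in front is already running, but its lock nut just drags the bolt round with it. Slide the coil straight up off the valve's stem and set it down gently, flat in the steel tray, then reach down into the gap behind the bracket, grip the bolt's hex head and keep it from turning until the lock nut is fully tight and the driver stalls. Finish while still gripping the bolt head so that it stands still, and leave the amber bottles, the red-lidded jar and the little screwdriver where they are.

Things in the scene. Friction and masses are not known exactly. Their poses are not given: they have to be found in the camera images.
- coil_mid (a point): Solenoid coil: black bobbin with copper winding, diameter 64 mm, 50 mm tall, bore 16 mm, about 0.25 kg, at first over the valve's stem. This point is its centre; z is its axis (up), +x points out of the terminal block on its side (20 mm wide, 18 mm beyond the rim with its blades, 7 to 25 mm above the underside), which starts to the rear: grip across y, on the upper half.
- stem_top (a point): Top of the valve's upright steel stem (diameter 13 mm), fixed to the stand, axes as the stand's. The coil rests on a brass seat 26 mm below this point; lift its underside above this point before moving sideways. The middle of the bolt head lies 43 mm below this point and 34 mm in front of it (towards -x).
- valve_stand: Fixed aluminium stand; origin on the bench under the bolt head; x from the nut driver in front to the brass valve at the back, y to the left, z up. Gap for the fingers: from x = -18.5 mm (rear face of bracket and panel, 90 mm wide, top 100 mm above the bench) to x = +23 mm (valve; coil seat and stem at x = 34 mm), open at both sides and above once the coil is off, free down to 35 mm above the bench.
- bolt_head (a point): Middle of the steel hex bolt head, 74 mm above the bench: 24 mm across flats, 28 mm across corners, 11 mm thick along its level axis (x, the stand's x). It turns with this frame, at first 1.5 rad/s clockwise seen from the driver, torque about 0.09 N m; flats face the stand's +y and -y at multiples of 60 degrees. Grip it from above, fingers at +y and -y, 30 N or more; it settles onto its flats.
- bolt (a joint): How far the lock nut has been run along the bolt by turning against it, rad: 0 loosest, 6.28 fully tight (stop). It grows only while the bolt's head is held and the driver turns the nut (about 0.9 rad/s, up to 8 s).
- nut_drive (a joint): Turn of the driver's socket with the nut, rad, growing while the driver runs; it stands still only when the nut is tight and the bolt's head is held.
- tray_in (a point): Centre of the inner floor (3 mm above the bench) of a shallow open steel tray, inside 100 mm (x) by 154 mm (y), rim 13 mm above the floor; axes along its sides, z up.
- cap_nut_mid (a point): Small knurled steel cap nut of the coil, diameter 20 mm, 12 mm tall, lying in the tray near its -y end; this point is its centre. The coil goes beside it.
- wash_vial: Squat white jar with red lid, 44 mm diameter, 48 mm tall, bystander; origin under its centre.
- dropper_stain: Amber dropper bottle, 26 mm diameter, 94 mm tall, bystander; origin under its centre.
- dropper_iodine: A second amber dropper bottle, 26 mm diameter, 94 mm tall, bystander; origin under its centre.
- mini_driver: Little screwdriver, 40x10x10 mm, lying on the bench, bystander; origin under its centre.

How it is judged:
On the way, in this order (a step that is already met when the one before it is completed fails the run):
1. the coil lies flat in the tray, let go and at rest (x of coil_mid in the frame of tray_in between -0.03 and 0.03 m and y of coil_mid in the frame of tray_in between -0.056 and 0.056 m and z of coil_mid in the frame of tray_in between 0.02 and 0.029 m and angle between coil_mid's own z axis and vertical below 0.08 rad and contact force between the fingers and coil below 0.05 N and linear speed of coil below 0.02 m/s), for 0.2 s.
2. with the coil out of the way, the bolt's head is gripped and the nut runs along the bolt (contact force between the fingers and bolt above 4 N and value of joint bolt between 2.5 and 6.1 rad), for 0.1 s.
At the end, for the whole second after the job is handed in: Lock nut fully tight (bolt above 6.15 rad), driver stalled (under 0.06 rad/s) with the fingers still gripping the bolt head (over 4 N); coil let go, at rest and flat on the tray's floor (tilt under 0.08 rad, centre within 30 mm across and 56 mm along of the tray's middle) (all of step 1 and value of joint bolt above 6.15 rad and contact force between the fingers and bolt above 4 N and velocity of joint nut_drive between -0.06 and 0.06 rad/s); the arm keeps its last pose, push and grip.
It fails at once if the red-lidded jar is pushed more than 20 mm or knocked over (distance of wash_vial from where it was at the start of the episode above 0.02 m).
It fails at once if the first amber bottle is pushed more than 20 mm or knocked over (distance of dropper_stain from where it was at the start of the episode above 0.02 m).
It fails at once if the second amber bottle is pushed more than 20 mm or knocked over (distance of dropper_iodine from where it was at the start of the episode above 0.02 m).
It fails at once if the little screwdriver is pushed more than 20 mm or knocked over (distance of mini_driver from where it was at the start of the episode above 0.02 m).
It fails at once if the coil is dropped or rammed into the tray (more than 60 N) (contact force between coil and tray above 60 N).
It also fails if it takes over 59 s, if anything falls off the work surface, if the arm or the gripper's body presses on something with over 40 N, if the wrist force passes 120 N, or if a joint passes its speed limit or range.

### The arm

A 7-joint arm with a two-finger parallel gripper is mounted at the origin on a cart in front of the work surface, level with it; the furniture and walls round the work are solid. World frame = base frame: x ahead of the robot, y to its left, z up, the work surface at z = 0. Lengths are in m, angles in rad, forces in N, time in s.
With the tool pointing down it reaches from about 0.425 to 0.95 m from the base axis. Payload 4.7 kg.
Tool frame: the origin (TCP) lies midway between the tips of the shut fingers; the grasp point (between the pads) lies 19 mm behind it; x points along the fingers, y is the direction in which the jaws open and shut, and the axes are right-handed (so a half turn about x gives the same grasp; the last joint's range is limited). The gripper opens to 87 mm and grips with 3 to 60 N. Pads are 19 mm wide; open, the fingers measure 117 mm over their backs; the gripper's body (75 mm by 190 mm) begins 51 mm behind the grasp point.
Start: joints at [1.082, 0.469, -0.049, 1.532, 0.024, 1.141, -0.082], TCP at [0.3, -0.605, 0.223] pointing down, gripper open.
Joint ranges: [-2.59, 2.59], [-0.33, 1.99], [-1.39, 1.29], [0.1, 2.45], [-1.04, 4.18], [0.21, 1.99], [-2.66, 2.66]. Speed limits (rad/s): [2.57, 2.57, 3.14, 3.14, 3.14, 3.14, 3.14].

### API

Orientations are given as a unit quaternion [w, x, y, z].
In Python, from workcell import robot gives the robot as it stands.
- The arm moves only by the shell command python3 -m pendant 'ROWS' [FORCE]. ROWS is JSON, a list of rows, each a list of 3 entries, a list of its own where there are three numbers: the shift along the tool's x, y, z in mm, then the turn, a rotation vector about the tool's x, y, z in degrees, then the gripper's target within -1 to 1 (fully open at 1, half-way at 0, shut at -1). A call has 1 to 12 rows; each row shifts and turns the pose as measured when the row begins, along the tool's axes as they then stand; what a row does not reach is not made up. A row lasts 1/10 s, in which the tool goes at most 50 mm and 8.59 degrees, less where a joint would pass 70% of its speed; a pose out of reach is approached as far as the arm can. A call with a gripper value outside its range is refused whole. The fingers move at their own pace and stop on an object; FORCE is the grip in N (left out, the last holds). Time passes only in rows, so rows that do not move let the fingers close. It gives the time, the measured TCP pose, the force and the opening at its end, in the units of the state.
- robot.sense(): the state, without advancing time (a new reading comes with each control period).
- robot.capture(name): name is "scene" or "top" or "wrist"; returns a dict with "color" (384x512x3 uint8, blue, green, red), "mtx" (3x3 intrinsics, pixels), "extrinsics" (4x4, takes a point from world to camera coordinates). Camera axes: x right, y down, z forward; pixel columns grow to the right and rows downward; lengths in m; the calibration is good to about 2 mm. A picture is of the moment at which its call begins. There is no depth.
- robot.sign_off(): hands the job in, once; it reports no verdict.
Trained networks look in the newest picture that a camera, given by its name, has taken for a name from the list of things; names that differ only in an ending like _2 or _b are one class to them, and where a whole thing is asked for, a point or a joint stands for the part that bears it (a point fixed in the world has none). Each returns a list of dicts, best first, with "score" (0 to 1); they miss things now and then, are a little off and sometimes report something else, mostly with a low value. They report only what shows in the picture. A call takes as long as a camera call.
- robot.find_in(name, camera): "point" ([x, y, z] in m, in the coordinates of the camera as it stood for that picture, good to about 4 mm: the middle of the surface that is visible of it).
- robot.cut_out(name, camera): "region" (384x512 bool, what is visible of it).
- robot.pinpoint(name, camera): "point" ([x, y, z] in m, in the coordinates of the camera as it stood for that picture, good to about 4 mm: a listed point, or the origin of a listed thing).
The state is a dict: "time": time; "q": joint angles; "joint_velocities": joint speeds; "joint_torque": joint torques, N m; "eef_pos": TCP position; "ee_rot": TCP orientation; "ft_force": force on the tool from outside, world axes, zero at the start; "wrist_torque": the same for the moment, N m; "width": opening from 0.0 (shut) to 1.0 (fully open).
Only numpy, scipy, OpenCV 4.12 (cv2) and the standard library are available. Lean on these libraries where they do the work, as an engineer would, in place of code of your own. Each camera call takes 0.05 s, during which the arm holds its last target.

## Working session

There is one attempt and no reset: what is moved stays moved. The work goes in short steps, Python scripts to look and compute and a shell command to move; the robot and the scene stay as the last step left them, time stands still between calls to the robot, and variables do not carry over. Pictures are saved under pics/ and viewed, and the job is handed in when it is done.

```bash
ls; mkdir -p pics; cat > h.py <<'E'
import numpy as np, cv2
from scipy.spatial.transform import Rotation as R
from workcell import robot
def shot(cam,fn=None):
    c=robot.capture(cam)
    if fn: cv2.imwrite('pics/'+fn,c['color'])
    return c
def world(c,p):
    E=np.array(c['extrinsics']); return (np.linalg.inv(E)@np.r_[p,1])[:3]
def pix(c,w):
    E=np.array(c['extrinsics']); p=(E@np.r_[w,1])[:3]; q=np.array(c['mtx'])@p; return q[:2]/q[2]
def Rt(s): q=s['ee_rot']; return R.from_quat([q[1],q[2],q[3],q[0]])
def totool(target,s=None):
    s=s or robot.sense(); return Rt(s).inv().apply(np.array(target)-np.array(s['eef_pos']))*1000
E
python3 - <<'E'
from h import *
np.set_printoptions(precision=4,suppress=True)
s=robot.sense(); print(s['eef_pos'],s['ft_force'],s['width'],s['time']);print(Rt(s).as_matrix())
for cam in ['scene','top']:
    c=shot(cam,cam+'0.png')
    for n in ['coil_mid','stem_top','valve_stand','bolt_head','tray_in','cap_nut_mid','wash_vial','dropper_stain','dropper_iodine','mini_driver']:
        for r in robot.pinpoint(n,cam)[:2]:
            w=world(c,r['point']); print(cam,n,round(r['score'],2),w,pix(c,w))
E
```

```text
pics
[ 0.2992 -0.6044  0.2215] [ 0.2447 -0.3047  0.2023] 0.9994555137330934 0.0
[[-0.001   0.4438 -0.8961]
 [ 0.0018 -0.8961 -0.4438]
 [-1.     -0.002   0.0001]]
scene coil_mid 0.83 [ 0.6269 -0.0019  0.111 ] [205.0661 225.5558]
scene valve_stand 0.63 [ 0.5917 -0.0117 -0.0013] [222.165  266.2865]
scene bolt_head 0.45 [ 0.5999 -0.0131  0.0773] [218.0605 243.2539]
scene tray_in 0.94 [ 0.649  -0.2243  0.0024] [296.7083 204.7349]
scene tray_in 0.36 [ 0.7805 -0.1271 -0.0007] [231.9927 181.5055]
scene cap_nut_mid 0.44 [ 0.6513 -0.1637  0.0055] [272.7351 213.8706]
scene wash_vial 0.83 [ 0.7141 -0.3285 -0.0003] [319.715  169.0347]
scene dropper_stain 0.52 [ 0.7599 -0.0846 -0.003 ] [219.4016 195.1889]
scene dropper_iodine 0.68 [ 0.7784 -0.1294 -0.0008] [233.2617 181.7986]
scene mini_driver 0.37 [ 0.5851 -0.3524  0.0008] [360.1763 203.3698]
top coil_mid 0.63 [ 0.628  -0.002   0.1175] [184.7175 205.342 ]
top stem_top 0.73 [0.6262 0.003  0.1224] [182.1584 205.7662]
top valve_stand 0.96 [ 0.5959 -0.0134 -0.0002] [195.8508 223.8823]
top bolt_head 0.55 [ 0.5929 -0.0089  0.0728] [189.9523 222.2542]
top tray_in 0.65 [ 0.6299 -0.0025  0.1209] [184.7177 204.3169]
top tray_in 0.3 [ 0.6472 -0.1592  0.0077] [250.9303 205.0047]
top cap_nut_mid 0.53 [ 0.6478 -0.1592  0.0071] [250.9329 204.8089]
top wash_vial 0.67 [ 0.7099 -0.3285 -0.0042] [312.4808 183.859 ]
top dropper_stain 0.57 [ 0.7597 -0.083  -0.0011] [223.57   164.7084]
top dropper_iodine 0.53 [ 0.7853 -0.1317 -0.0022] [241.3933 156.1533]
top mini_driver 0.54 [ 0.5828 -0.3522  0.0025] [322.8962 229.9834]
```

View pics/scene0.png

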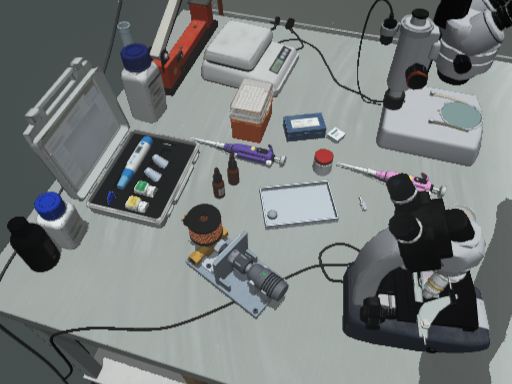

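View pics/top0.png

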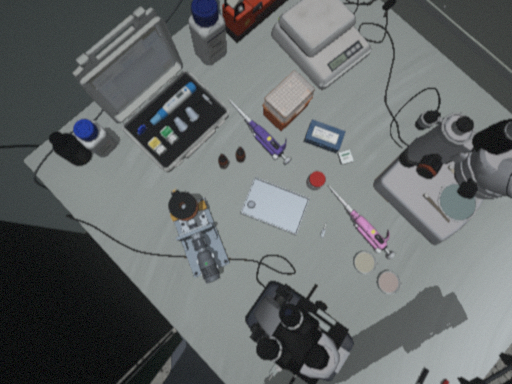

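The pictures show the coil at about (205,225) scene / (185,205) top, the stand running from it to the driver at (205,265) top, and the tray at (300,205) / (275,205) with the cap nut at its left end. The robot is at the lower right. I'll zoom in to get the yaws.

```bash
python3 - <<'E'
from h import *
a=cv2.imread('pics/top0.png');b=cv2.imread('pics/scene0.png')
cv2.imwrite('pics/top0z.png',cv2.resize(a[160:300,140:340],None,fx=4,fy=4,interpolation=cv2.INTER_CUBIC))
cv2.imwrite('pics/scene0z.png',cv2.resize(b[170:320,170:370],None,fx=4,fy=4,interpolation=cv2.INTER_CUBIC))
np.set_printoptions(precision=4,suppress=True)
c=shot('top'); s=robot.sense(); print(pix(c,s['eef_pos']),pix(c,[0,0,0]),c['mtx'])
print(np.linalg.inv(c['extrinsics']))
E
```

```text
[482.9993 369.8229] [180.4516 477.6969] [[349.2613   0.     254.5186]
 [  0.     349.2613 192.9689]
 [  0.       0.       1.    ]]
[[ 0.0073 -0.9831  0.1828  0.5081]
 [-0.9995 -0.0127 -0.028  -0.1422]
 [ 0.0299 -0.1825 -0.9827  0.9322]
 [ 0.      0.      0.      1.    ]]
```

View pics/top0z.png

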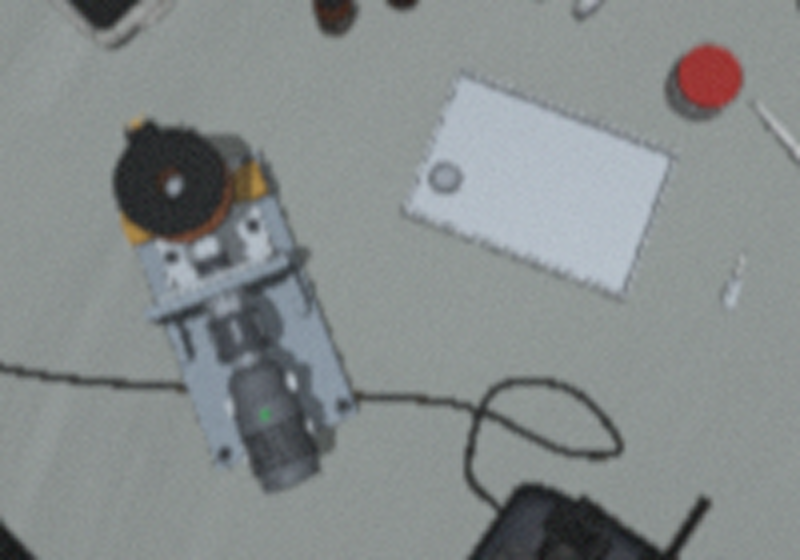

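View pics/scene0z.png

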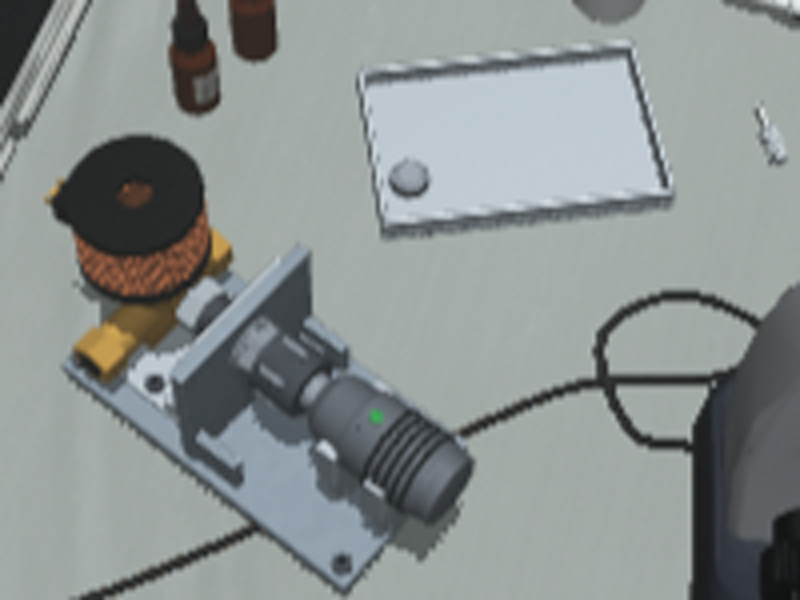

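```bash
cat >> h.py <<'E'
def ray(c,u,v):
    M=np.linalg.inv(np.array(c['extrinsics'])); d=M[:3,:3]@np.linalg.inv(c['mtx'])@[u,v,1]; return M[:3,3],d/np.linalg.norm(d)
def atz(c,u,v,z):
    o,d=ray(c,u,v); return o+d*(z-o[2])/d[2]
def tri(c1,p1,c2,p2):
    o1,d1=ray(c1,*p1);o2,d2=ray(c2,*p2)
    t=np.linalg.lstsq(np.c_[d1,-d2],o2-o1,rcond=None)[0]
    a=o1+t[0]*d1;b=o2+t[1]*d2; return (a+b)/2,np.linalg.norm(a-b)
E
python3 - <<'E'
from h import *
np.set_printoptions(precision=4,suppress=True)
c=shot('top');d=shot('scene');w=shot('wrist','w0.png')
f=lambda u,v,z:atz(c,u/4+140,v/4+160,z)
g=lambda u,v,z:atz(d,u/4+170,v/4+170,z)
T=[f(*p,.016) for p in [(460,75),(675,155),(625,297),(405,212)]]
print('tray top',np.mean(T,0)); [print(np.degrees(np.arctan2(*(T[(i+1)%4]-T[i])[[1,0]])),np.linalg.norm(T[(i+1)%4]-T[i])) for i in range(4)]
T=[g(*p,.016) for p in [(360,75),(632,43),(672,195),(385,228)]]
print('tray sc',np.mean(T,0)); [print(np.degrees(np.arctan2(*(T[(i+1)%4]-T[i])[[1,0]])),np.linalg.norm(T[(i+1)%4]-T[i])) for i in range(4)]
for a,b,z in [((150,315),(295,255),.1),((262,155),(355,405),.005),((140,245),(215,465),.005)]:
    A,B=f(*a,z),f(*b,z); print('stand',A,B,np.degrees(np.arctan2(*(B-A)[[1,0]])),np.linalg.norm(A-B))
A,B=g(175,380,.1),g(300,248,.1);print('panel sc',A,B,np.degrees(np.arctan2(*(B-A)[[1,0]])),np.linalg.norm(A-B))
print('scope',tri(c,(290,315),d,(400,188)))
print('scope2',tri(c,(266,347),d,(408,222)))
print('cams',np.linalg.inv(d['extrinsics'])[:3,3])
E
```

```text
tray top [ 0.6441 -0.2238  0.016 ]
-110.10435459680086 0.15350826449951038
159.77196125073348 0.10102296529457527
69.40056904562763 0.15475228073738248
-20.94133502193433 0.09969621376175604
tray sc [ 0.6433 -0.2234  0.016 ]
-110.06190935882569 0.15783995105448126
157.92107473999138 0.1054127719529406
69.27550090215607 0.15596388982120388
-21.070917428772795 0.10355993392781336
stand [0.5511 0.0144 0.1   ] [ 0.5872 -0.0696  0.1   ] -66.70393692620729 0.09142319937225092
stand [ 0.6631 -0.0373  0.005 ] [ 0.4991 -0.1029  0.005 ] -158.18534842842965 0.17668618871274588
stand [0.6018 0.041  0.005 ] [ 0.4605 -0.0138  0.005 ] -158.7818756543657 0.1515493948954678
panel sc [0.5499 0.0168 0.1   ] [ 0.5849 -0.064   0.1   ] -66.60491228546644 0.08807938769854265
scope (array([ 0.4158, -0.2196,  0.3311]), np.float64(0.0004665457288554137))
scope2 (array([ 0.3659, -0.1822,  0.3425]), np.float64(0.008561128904089164))
cams [0.1887 0.1172 0.7963]
```

View pics/w0.png

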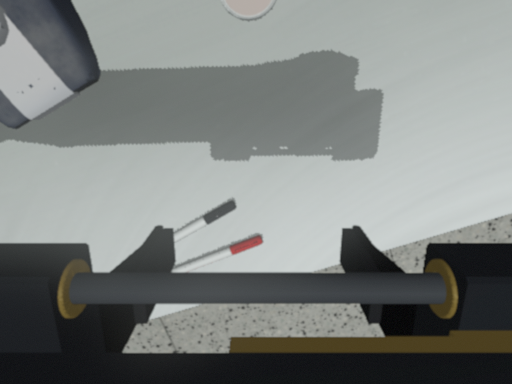

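Stand yaw is about 22°, stem near (0.627, 0), tray centre (0.644, -0.224). The near microscope is about 0.34 m tall and stands between the arm and the work. I'll lift first and cross above it.

```bash
python3 -m pendant '[[[-45,0,0],[0,0,0],1],[[-45,0,0],[0,0,0],1],[[-45,0,0],[0,0,0],1],[[-45,0,0],[0,0,0],1],[[-45,0,0],[0,0,0],1],[[-20,0,0],[0,0,0],1]]'; python3 - <<'E'
from h import *
np.set_printoptions(precision=1,suppress=True)
print(totool([.52,-.38,.46]),totool([.615,-.02,.46]))
E
```

```text
time: 1.9
eef_pos: [0.2987, -0.6034, 0.4713]
ee_rot: [-0.157, -0.687, -0.165, 0.69]
ft_force: [-0.0, -0.7, 0.0]
width: 0.998
[  12.2 -101.7 -297.5] [  15.3 -382.1 -542.4]
```

```bash
python3 -m pendant '[[[0,-15,-45],[0,0,0],1],[[0,-15,-45],[0,0,0],1],[[0,-15,-45],[0,0,0],1],[[0,-15,-45],[0,0,0],1],[[0,-15,-45],[0,0,0],1],[[0,-15,-45],[0,0,0],1],[[0,-15,-45],[0,0,0],1]]'; python3 - <<'E'
from h import *
np.set_printoptions(precision=1,suppress=True)
s=robot.sense();print(s['q'],totool([.615,-.02,.46]))
E
```

```text
time: 2.6
eef_pos: [0.5365, -0.3726, 0.4769]
ee_rot: [-0.155, -0.689, -0.153, 0.691]
ft_force: [0.8, -0.3, 0.7]
width: 1.0
[ 0.6  0.3 -0.2  1.2  0.1  1.6 -0.6] [  15.3 -285.9 -220.9]
```

```bash
python3 -m pendant '[[[2,-36,-27],[0,0,0],1],[[2,-36,-27],[0,0,0],1],[[2,-36,-27],[0,0,0],1],[[2,-36,-27],[0,0,0],1],[[2,-36,-27],[0,0,0],1],[[2,-36,-27],[0,0,0],1],[[2,-36,-27],[0,0,0],1],[[2,-34,-32],[0,0,0],1],[[0,0,0],[0,0,0],1]]'; python3 - <<'E'
from h import *
np.set_printoptions(precision=4,suppress=True)
c=shot('wrist','w1.png')
s=robot.sense();print(s['q'],s['eef_pos'],Rt(s).as_matrix())
for n in ['coil_mid','stem_top','valve_stand','bolt_head','tray_in','cap_nut_mid']:
    for r in robot.pinpoint(n,'wrist')[:2]:
        w=world(c,r['point']); print(n,round(r['score'],2),w,pix(c,w))
E
```

```text
time: 3.5
eef_pos: [0.6187, 0.0039, 0.457]
ee_rot: [-0.158, -0.688, -0.159, 0.69]
ft_force: [0.4, 0.9, 1.4]
width: 0.998
[ 0.1698  0.2965 -0.3335  1.277   0.0973  1.5855 -1.2719] [ 0.6185 -0.0002  0.4574] [[-0.0017  0.433  -0.9014]
 [-0.0018 -0.9014 -0.433 ]
 [-1.      0.0009  0.0023]]
coil_mid 0.62 [0.6273 0.0031 0.1139] [260.443  136.5447]
stem_top 0.89 [ 0.6274 -0.0005  0.1168] [262.6947 137.867 ]
valve_stand 0.9 [ 0.5946 -0.0115  0.0068] [259.1896 147.5971]
tray_in 0.7 [ 0.6489 -0.2236  0.0009] [374.0094 170.5173]
cap_nut_mid 0.51 [ 0.6545 -0.1609  0.0075] [347.3813 154.0284]
```

View pics/w1.png

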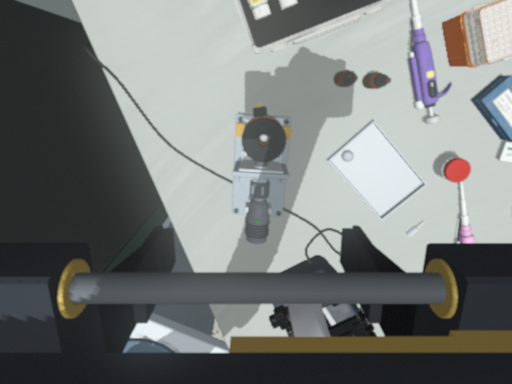

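```bash
python3 -m pendant '[[[45,0,-2],[1.5,0,0],1],[[45,0,-2],[1.5,0,0],1],[[45,0,-2],[0,0,0],1],[[45,0,-1],[0,0,0],1],[[45,0,0],[0,0,0],1],[[0,0,0],[0,0,0],1]]'; python3 - <<'E'
from h import *
np.set_printoptions(precision=4,suppress=True)
c=shot('wrist','w2.png')
s=robot.sense();m=Rt(s).as_matrix();print(s['eef_pos'],m,np.degrees(np.arctan2(m[1,1],m[0,1])))
for n in ['coil_mid','stem_top','valve_stand','bolt_head']:
    for r in robot.pinpoint(n,'wrist')[:2]:
        w=world(c,r['point']); print(n,round(r['score'],2),w,pix(c,w))
for r in robot.cut_out('coil_mid','wrist')[:1]:
    mm=r['region']; ys,xs=np.where(mm); print(r['score'],xs.min(),xs.max(),ys.min(),ys.max(),mm.sum())
print(totool([.627,.0005,.109]))
E
```

```text
time: 4.45
eef_pos: [0.6272, -0.0143, 0.2301]
ee_rot: [0.132, 0.698, 0.126, -0.692]
ft_force: [-0.8, -0.3, -0.5]
width: 1.002
[ 0.6296 -0.0142  0.234 ] [[ 0.0162  0.359  -0.9332]
 [-0.0062 -0.9333 -0.3591]
 [-0.9999  0.0116 -0.0129]] -68.9604974197132
coil_mid 0.71 [0.6276 0.0021 0.1157] [237.844  178.9147]
stem_top 0.56 [ 0.6259 -0.0018  0.1177] [241.4657 183.0517]
valve_stand 0.76 [ 0.596  -0.011   0.0085] [243.0399 183.4342]
0.89 199 280 120 225 5820
[130.5819 -15.93     4.3834]
```

View pics/w2.png

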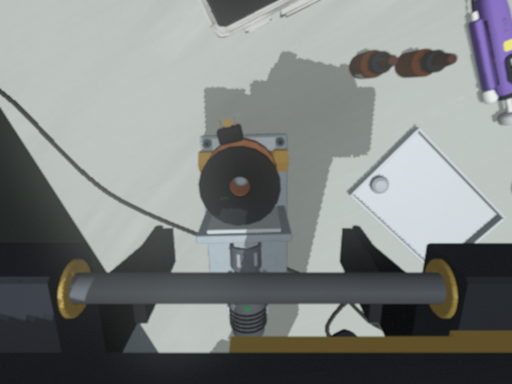

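```bash
python3 - <<'E'
from h import *
np.set_printoptions(precision=4,suppress=True)
im=cv2.imread('pics/w2.png');cv2.imwrite('pics/w2z.png',cv2.resize(im[110:260,170:320],None,fx=4,fy=4,interpolation=cv2.INTER_CUBIC))
c=shot('wrist');s=robot.sense();m=Rt(s).as_matrix();print(s['eef_pos'],m[:,0],np.degrees(np.arctan2(m[1,1],m[0,1])))
for a,b,z in [((198,237),(290,237),.1),((201,137),(288,135),.005)]:
    A,B=atz(c,*a,z),atz(c,*b,z);print(A,B,np.degrees(np.arctan2(*(B-A)[[1,0]])),np.linalg.norm(A-B))
print(atz(c,239.5,184,.141),atz(c,240,186,.117))
# rotation needed to vertical, yaw -67.9
y=np.radians(-67.9);Y=np.array([np.cos(y),np.sin(y),0]);X=np.array([0,0,-1.]);D=R.from_matrix(np.c_[X,Y,np.cross(X,Y)])
print((Rt(s).inv()*D).as_rotvec(degrees=True),totool([.627,.0005,.109],s))
E
```

```text
[ 0.6329 -0.012   0.2395] [ 0.0273 -0.0053 -0.9996] -68.83480557879646
[0.5618 0.019  0.1   ] [ 0.5933 -0.064   0.1   ] -69.18409337280968 0.08870413876527561
[0.6378 0.0559 0.005 ] [ 0.6765 -0.0379  0.005 ] -67.57320672496407 0.10142135449016769
[0.6361 0.0026 0.141 ] [0.6284 0.0001 0.117 ]
[-0.9248 -1.3447 -0.8582] [130.1853 -15.7303   4.0208]
```

View pics/w2z.png

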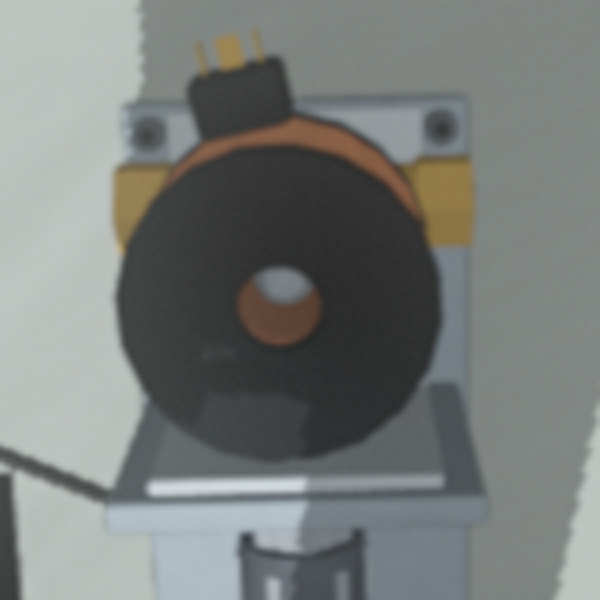

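```bash
python3 -m pendant '[[[0,0,0],[-0.9,-1.3,-0.9],1],[[0,0,0],[0,0,0],1]]';  cat > st.py <<'E'
from h import *
import sys
np.set_printoptions(precision=4,suppress=True)
def st(t,yaw=-67.9):
    s=robot.sense();m=Rt(s).as_matrix();print(s['time'],s['eef_pos'],m[:,0],np.degrees(np.arctan2(m[1,1],m[0,1])),'F',np.array(s['ft_force']),'w',s['width'])
    y=np.radians(yaw);Y=np.array([np.cos(y),np.sin(y),0]);X=np.array([0,0,-1.]);D=R.from_matrix(np.c_[X,Y,np.cross(X,Y)])
    print('rot',(Rt(s).inv()*D).as_rotvec(degrees=True),'shift',totool(t,s))
if len(sys.argv)>3: st([float(v) for v in sys.argv[1:4]],*[float(v) for v in sys.argv[4:]])
E
python3 st.py .627 .0005 .109
python3 - <<'E'
from h import *
np.set_printoptions(precision=4,suppress=True)
c=shot('wrist','w3.png')
for n in ['coil_mid','stem_top','valve_stand','bolt_head']:
    for r in robot.pinpoint(n,'wrist')[:2]:
        w=world(c,r['point']); print(n,round(r['score'],2),w,pix(c,w))
im=cv2.imread('pics/w3.png');cv2.imwrite('pics/w3z.png',cv2.resize(im[100:300,150:350],None,fx=3,fy=3,interpolation=cv2.INTER_CUBIC))
E
python3 st.py .627 .0005 .109
```

```text
time: 5.0
eef_pos: [0.6341, -0.0117, 0.2429]
ee_rot: [0.136, 0.696, 0.136, -0.692]
ft_force: [0.4, 0.7, 0.1]
width: 1.003
5.0 [ 0.6341 -0.0117  0.2429] [ 0.0051  0.001  -1.    ] -67.88867034550857 F [0.3749 0.7356 0.0638] w 1.0032446145742215
rot [ 0.0115 -0.2936 -0.0557] shift [133.8706 -14.0589   2.6402]
coil_mid 0.79 [0.6269 0.0011 0.1157] [240.4821 183.8913]
stem_top 0.62 [0.6267 0.0023 0.1174] [239.0238 184.0936]
valve_stand 0.7 [ 0.5964 -0.0153  0.0047] [247.9052 186.0139]
5.25 [ 0.6327 -0.0114  0.2416] [ 0.0027  0.0009 -1.    ] -67.86053642557034 F [-0.8759 -0.0797  0.3493] w 0.9994296766559372
rot [ 0.0395 -0.1594 -0.0121] shift [132.6058 -13.2586   1.1922]
```

View pics/w3z.png

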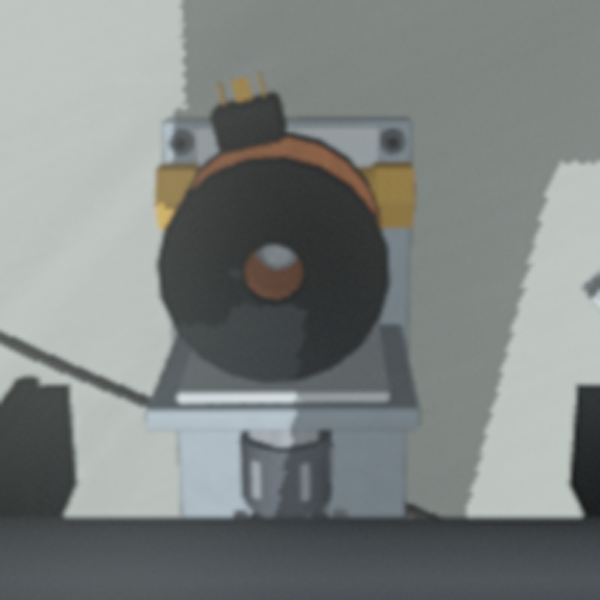

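```bash
python3 -m pendant '[[[20,-7,0],[0,0,0],1],[[25,-6,1],[0,0,0],1],[[25,0,0],[0,0,0],1],[[10,0,0],[0,0,0],1],[[0,0,0],[0,0,0],1],[[0,0,0],[0,0,0],1]]'; python3 st.py .627 .001 .109; python3 - <<'E'
from h import *
np.set_printoptions(precision=4,suppress=True)
c=shot('wrist','w4.png')
for n in ['coil_mid','stem_top']:
    for r in robot.pinpoint(n,'wrist')[:2]:
        w=world(c,r['point']); print(n,round(r['score'],2),w,pix(c,w))
E
python3 st.py .627 .001 .109
```

```text
time: 5.85
eef_pos: [0.6281, 0.0007, 0.1615]
ee_rot: [0.136, 0.697, 0.135, -0.691]
ft_force: [0.6, -0.4, 0.6]
width: 1.001
5.85 [0.6281 0.0007 0.1615] [ 0.0075  0.0003 -1.    ] -67.9060138289392 F [ 0.6499 -0.3755  0.6176] w 1.000930485363739
rot [-0.0055 -0.4072 -0.145 ] shift [52.4516 -0.836   1.2336]
coil_mid 0.56 [0.6291 0.0003 0.1176] [258.283  215.2664]
stem_top 0.75 [ 0.6272 -0.0012  0.1183] [259.2085 218.9788]
6.0 [0.6285 0.0006 0.1621] [ 0.0089  0.0003 -1.    ] -67.9185435130784 F [ 0.1214  0.0643 -0.0879] w 1.001005478302286
rot [-0.0178 -0.481  -0.1741] shift [53.0667 -1.0451  1.6789]
```

View pics/w4.png

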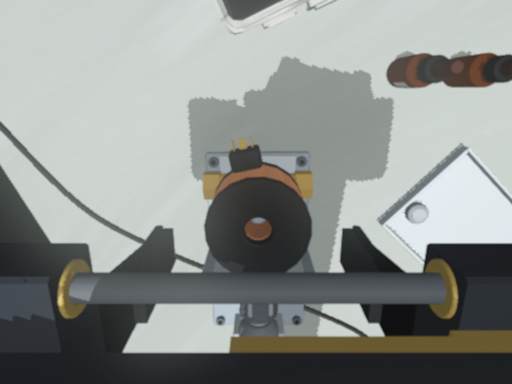

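```bash
python3 -m pendant '[[[22,0,1],[0,-0.5,-0.2],1],[[20,0,0],[0,0,0],1],[[10,0,0],[0,0,0],1],[[0,0,0],[0,0,0],1],[[0,0,0],[0,0,0],1]]' 25; python3 st.py .627 .001 .109
```

```text
time: 6.5
eef_pos: [0.6294, -0.0001, 0.109]
ee_rot: [0.135, 0.695, 0.135, -0.693]
ft_force: [-0.2, -0.6, -0.1]
width: 1.003
6.5 [ 0.6294 -0.0001  0.109 ] [ 0.0031  0.0002 -1.    ] -67.96193745049153 F [-0.1547 -0.6374 -0.0534] w 1.00291837706468
rot [-0.0619 -0.1689 -0.0579] shift [-0.048  -1.9154  1.8605]
```

```bash
python3 -m pendant '[[[0,-1,1.5],[0,0,0],0.6],[[0,0,0],[0,0,0],-0.5],[[0,0,0],[0,0,0],-1],[[0,0,0],[0,0,0],-1],[[0,0,0],[0,0,0],-1],[[0,0,0],[0,0,0],-1]]' 25; python3 st.py .627 .001 .109
```

```text
time: 7.1
eef_pos: [0.6287, 0.0004, 0.111]
ee_rot: [0.135, 0.696, 0.135, -0.692]
ft_force: [0.3, -0.7, -0.9]
width: 0.724
7.1 [0.6287 0.0004 0.111 ] [ 0.0067  0.0003 -1.    ] -67.97044176196185 F [ 0.3109 -0.696  -0.9257] w 0.7239557393263171
rot [-0.07   -0.3593 -0.1278] shift [ 1.9868 -1.1611  1.3415]
```

```bash
python3 -m pendant '[[[-8,0,0],[0,0,0],-1],[[-12,0,0],[0,0,0],-1],[[-15,0,0],[0,0,0],-1],[[-20,0,0],[0,0,0],-1],[[-25,0,0],[0,0,0],-1],[[-10,0,0],[0,0,0],-1],[[0,0,0],[0,0,0],-1]]'; python3 st.py .6405 -.233 .16; python3 - <<'E'
from h import *
np.set_printoptions(precision=4,suppress=True)
c=shot('wrist','w5.png')
for n in ['coil_mid','stem_top','tray_in','cap_nut_mid']:
    for r in robot.pinpoint(n,'wrist')[:2]:
        w=world(c,r['point']); print(n,round(r['score'],2),w,pix(c,w))
E
```

```text
time: 7.8
eef_pos: [0.6275, 0.0004, 0.2084]
ee_rot: [0.135, 0.696, 0.135, -0.692]
ft_force: [-0.2, 0.8, -2.6]
width: 0.724
7.8 [0.6275 0.0004 0.2084] [ 0.0064  0.0003 -1.    ] -67.96294307122655 F [-0.2421  0.8103 -2.5853] w 0.7239467449217861
rot [-0.0626 -0.3472 -0.1244] shift [ 48.4519 221.1299  75.7814]
coil_mid 0.61 [ 0.6268 -0.0004  0.2126] [258.369  252.1648]
stem_top 0.71 [0.6283 0.0006 0.1179] [257.076 193.554]
tray_in 0.83 [ 0.6508 -0.2245  0.0045] [444.7546 216.6253]
cap_nut_mid 0.69 [ 0.6542 -0.1608  0.0093] [399.2834 195.6344]
```

View pics/w5.png

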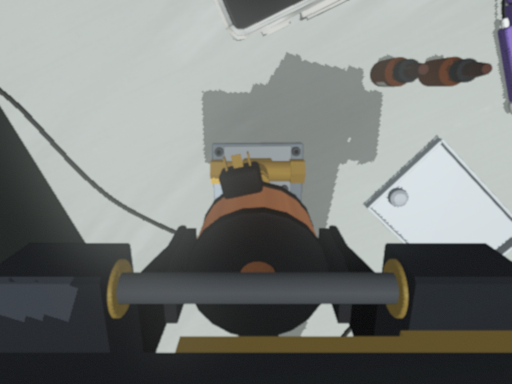

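```bash
python3 st.py .652 -.215 .2;  python3 -m pendant '[[[0,20,6],[0,0,0],-1],[[0,35,12],[0,0,0],-1],[[0,40,14],[0,0,0],-1],[[0,40,14],[0,0,0],-1],[[0,35,12],[0,0,0],-1],[[0,20,6],[0,0,0],-1],[[0,0,0],[0,0,0],-1],[[0,0,0],[0,0,0],-1]]'; python3 st.py .652 -.215 .16; python3 - <<'E'
from h import *
np.set_printoptions(precision=4,suppress=True)
print(robot.sense()['q'])
c=shot('wrist','w6.png');shot('scene','s6.png');shot('top','t6.png')
for n in ['coil_mid','tray_in','cap_nut_mid']:
    for r in robot.pinpoint(n,'wrist')[:2]:
        w=world(c,r['point']); print(n,round(r['score'],2),w,pix(c,w))
E
```

```text
8.05 [0.6257 0.0002 0.2047] [ 0.0001  0.0001 -1.    ] -67.95079381971536 F [ 0.4842  0.0925 -3.1261] w 0.7273924669666476
rot [-0.0508 -0.0072  0.0032] shift [  4.7184 209.3025  56.4104]
time: 8.85
eef_pos: [0.6344, -0.2038, 0.193]
ee_rot: [-0.134, -0.688, -0.14, 0.699]
ft_force: [-1.4, 0.9, -3.0]
width: 0.728
8.85 [ 0.6344 -0.2038  0.193 ] [-0.0172  0.0055 -0.9998] -67.62015897633025 F [-1.3548  0.8923 -3.0177] w 0.7284265610561527
rot [0.2844 0.7932 0.6623] shift [ 32.6329  17.4909 -12.4592]
[ 0.428   0.502  -0.2605  1.5631  0.1364  1.1126 -1.0445]
coil_mid 0.87 [ 0.6337 -0.2035  0.1975] [256.232  251.6907]
tray_in 0.96 [ 0.6496 -0.2218  0.0017] [280.4549 155.8419]
cap_nut_mid 0.88 [ 0.653  -0.1628  0.0103] [228.6403 132.4594]
```

View pics/s6.png

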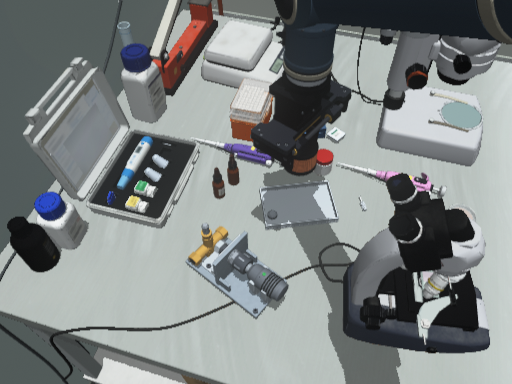

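View pics/t6.png

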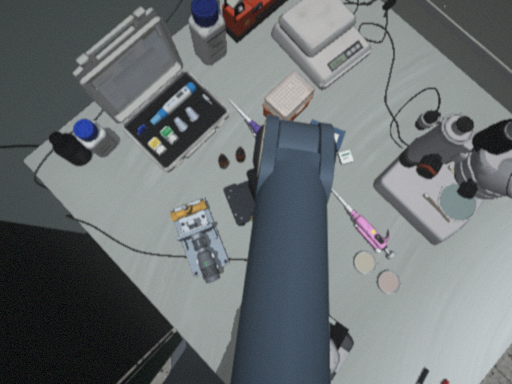

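View pics/w6.png

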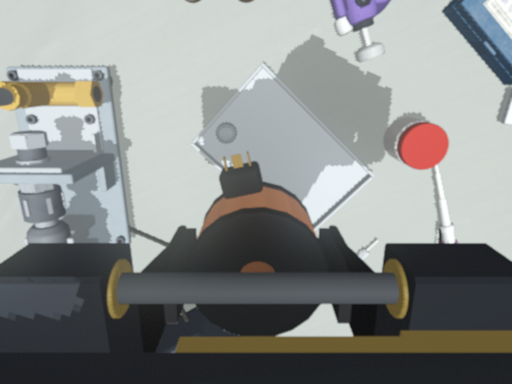

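```bash
python3 - <<'E'
from h import *
np.set_printoptions(precision=3,suppress=True)
c=shot('top');d=shot('scene')
for v in (150,200,250,300,340):
  for z in (.3,.35,.4,.45,.5,.55):
    p=atz(c,288+(v-300)*-.1,v,z); print(v,p,pix(d,p))
for a,b in [((290,315),(400,188)),((266,347),(408,222)),((335,330),(455,230)),((315,330),(440,215))]: print(tri(c,a,d,b))
print(c['extrinsics'])
E
```

```text
150 [ 0.71  -0.251  0.3  ] [303.059  77.668]
150 [ 0.694 -0.243  0.35 ] [306.027  60.171]
150 [ 0.678 -0.234  0.4  ] [309.442  40.035]
150 [ 0.662 -0.226  0.45 ] [313.414  16.616]
150 [ 0.646 -0.217  0.5  ] [318.092 -10.963]
150 [ 0.63  -0.208  0.55 ] [323.681 -43.918]
200 [ 0.614 -0.24   0.3  ] [327.988 112.062]
200 [ 0.605 -0.233  0.35 ] [330.785  92.741]
200 [ 0.597 -0.225  0.4  ] [333.997  70.558]
200 [ 0.589 -0.217  0.45 ] [337.723  44.827]
200 [ 0.58  -0.209  0.5  ] [342.096  14.621]
200 [ 0.572 -0.202  0.55 ] [347.302 -21.338]
250 [ 0.523 -0.23   0.3  ] [355.305 149.752]
250 [ 0.521 -0.223  0.35 ] [357.854 128.352]
250 [ 0.52  -0.216  0.4  ] [360.774 103.844]
250 [ 0.519 -0.209  0.45 ] [364.151  75.498]
250 [ 0.518 -0.202  0.5  ] [368.101  42.337]
250 [ 0.517 -0.195  0.55 ] [372.785   3.02 ]
300 [ 0.436 -0.22   0.3  ] [385.372 191.237]
300 [ 0.442 -0.214  0.35 ] [387.574 167.449]
300 [ 0.448 -0.208  0.4  ] [390.089 140.284]
300 [ 0.453 -0.202  0.45 ] [392.989 108.966]
300 [ 0.459 -0.196  0.5  ] [396.368  72.464]
300 [ 0.465 -0.189  0.55 ] [400.357  29.377]
340 [ 0.37  -0.213  0.3  ] [411.696 227.557]
340 [ 0.381 -0.207  0.35 ] [413.531 201.596]
340 [ 0.392 -0.201  0.4  ] [415.621 172.021]
340 [ 0.403 -0.196  0.45 ] [418.024 138.021]
340 [ 0.414 -0.19   0.5  ] [420.815  98.521]
340 [ 0.425 -0.185  0.55 ] [424.098  52.071]
(array([ 0.416, -0.22 ,  0.331]), np.float64(0.0004665457288554137))
(array([ 0.366, -0.182,  0.342]), np.float64(0.008561128904089164))
(array([ 0.368, -0.325,  0.213]), np.float64(0.005477327675470499))
(array([ 0.379, -0.274,  0.276]), np.float64(0.008846715617671416))
[[ 0.007 -1.     0.03  -0.174]
 [-0.983 -0.013 -0.183  0.668]
 [ 0.183 -0.028 -0.983  0.819]
 [ 0.     0.     0.     1.   ]]
```

```bash
python3 -m pendant '[[[0,8,-6],[0.3,0.4,0.3],-1],[[10,8,-6],[0,0.4,0.3],-1],[[30,0,0],[0,0,0],-1],[[35,0,0],[0,0,0],-1],[[30,0,0],[0,0,0],-1],[[10,0,0],[0,0,0],-1],[[0,0,0],[0,0,0],-1],[[0,0,0],[0,0,0],-1]]'; python3 st.py .652 -.217 .026; python3 - <<'E'
from h import *
np.set_printoptions(precision=4,suppress=True)
c=shot('wrist','w7.png')
for n in ['coil_mid','tray_in','cap_nut_mid']:
    for r in robot.pinpoint(n,'wrist')[:2]:
        w=world(c,r['point']); print(n,round(r['score'],2),w,pix(c,w))
E
python3 st.py .652 -.217 .026
```

```text
time: 10.05
eef_pos: [0.6596, -0.216, 0.0753]
ee_rot: [0.138, 0.698, 0.134, -0.69]
ft_force: [0.0, -0.0, -2.2]
width: 0.726
10.05 [ 0.6596 -0.216   0.0753] [ 0.0116 -0.0031 -0.9999] -67.81926405753094 F [ 0.0451 -0.0349 -2.2009] w 0.7256159187921902
rot [ 0.0827 -0.5497 -0.4183] shift [49.2299 -2.2853  7.9321]
coil_mid 0.7 [ 0.6577 -0.2148  0.0772] [253.9468 250.7642]
cap_nut_mid 0.9 [ 0.6527 -0.1598  0.0131] [177.1849 186.9884]
10.25 [ 0.6601 -0.216   0.0766] [ 0.0137 -0.0039 -0.9999] -67.81118521121132 F [-0.4154  0.7171 -2.8023] w 0.7261592805679008
rot [ 0.0916 -0.6438 -0.5003] shift [50.5064 -2.559   8.4364]
```

View pics/w7.png

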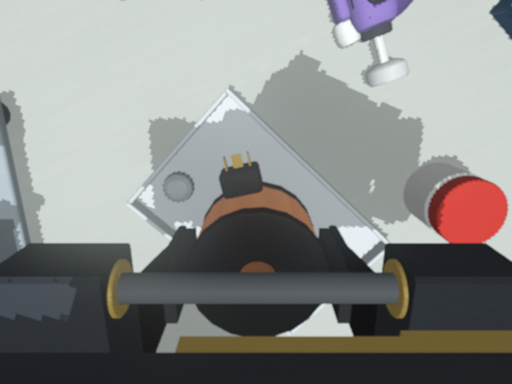

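```bash
python3 -m pendant '[[[0,-2,6],[0,-0.6,-0.5],-1],[[15,0,2],[0,0,0],-1],[[15,0,0],[0,0,0],-1],[[0,0,0],[0,0,0],-1],[[0,0,0],[0,0,0],-1]]'; python3 - <<'E'
from h import *
np.set_printoptions(precision=4,suppress=True)
c=shot('wrist','w8.png')
for n in ['coil_mid','tray_in','cap_nut_mid']:
    for r in robot.pinpoint(n,'wrist')[:2]:
        w=world(c,r['point']); print(n,round(r['score'],2),w,pix(c,w))
E
python3 st.py .652 -.217 .026
```

```text
time: 10.75
eef_pos: [0.6521, -0.2178, 0.0462]
ee_rot: [0.136, 0.695, 0.136, -0.693]
ft_force: [0.7, -0.6, -3.2]
width: 0.724
coil_mid 0.85 [ 0.6523 -0.2178  0.0481] [257.5883 248.2163]
cap_nut_mid 0.68 [ 0.6521 -0.1619  0.0107] [172.1071 188.7916]
10.95 [ 0.6527 -0.2178  0.0472] [ 0.0044 -0.001  -1.    ] -67.82053158562283 F [ 0.3628 -0.2549 -4.1062] w 0.7273102211543971
rot [ 0.0797 -0.2107 -0.1493] shift [21.2079 -1.0269  0.4118]
```

View pics/w8.png

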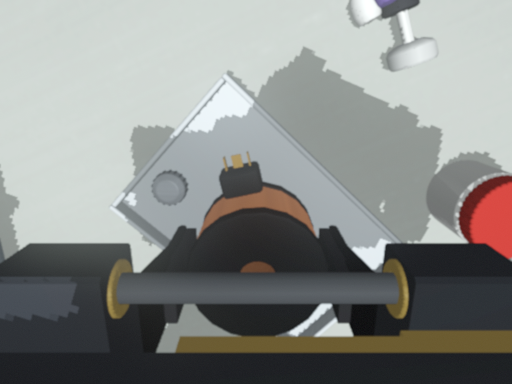

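```bash
python3 - <<'E'
from h import *
np.set_printoptions(precision=4,suppress=True)
c=shot('wrist')
A,B=atz(c,225,75,.016),atz(c,112,208,.016); C=atz(c,400,238,.016)
print(A,B,np.linalg.norm(A-B)); x=(B-A)/np.linalg.norm(B-A); y=np.array([-x[1],x[0],0]); print(np.degrees(np.arctan2(x[1],x[0])),C-A)
ctr=(A+B)/2+y*.079; print(ctr)
for p in [(.652,-.217)]: v=np.array([*p,.016])-ctr; print(v@x,v@y)
n=np.array([.6525,-.161,.016])-ctr;print('nut',n@x,n@y)
E
python3 -m pendant '[[[7,-1,0],[0,0,0],-1],[[5,0,0],[0,0,0],-1],[[3,0,0],[0,0,0],-1],[[0,0,0],[0,0,0],-1]]';python3 st.py .652 -.217 .026
```

```text
[ 0.7263 -0.1689  0.016 ] [ 0.6291 -0.1327  0.016 ] 0.10372632814568614
159.5850070247009 [-0.0489 -0.1349  0.    ]
[ 0.6502 -0.2248  0.016 ]
0.0010186926154411322 -0.00797903052618991
nut 0.020083866061333035 -0.06063612085102705
time: 11.4
eef_pos: [0.6529, -0.2168, 0.0318]
ee_rot: [0.137, 0.696, 0.135, -0.692]
ft_force: [0.7, -0.1, -3.6]
width: 0.727
11.4 [ 0.6529 -0.2168  0.0318] [ 0.0059 -0.0014 -1.    ] -67.81356218153569 F [ 0.7017 -0.1216 -3.5518] w 0.7265432242398303
rot [ 0.0869 -0.2828 -0.1998] shift [ 5.7502 -0.1547  0.9771]
```

Coil is at tray (x≈+1, y≈−8 mm), clear of the nut. Creeping down to contact now.

```bash
python3 -m pendant '[[[3,0,0],[0,0,0],-1],[[2,0,0],[0,-0.2,-0.2],-1],[[2,0,0],[0,0,0],-1]]';python3 -m pendant '[[[1.5,0,0],[0,0,0],-1],[[1.5,0,0],[0,0,0],-1]]'
```

```text
time: 11.7
eef_pos: [0.6533, -0.2169, 0.0245]
ee_rot: [0.136, 0.694, 0.136, -0.693]
ft_force: [0.0, 0.7, -2.2]
width: 0.724
time: 11.9
eef_pos: [0.6531, -0.2169, 0.023]
ee_rot: [0.136, 0.694, 0.136, -0.694]
ft_force: [-6.5, 1.2, 12.7]
width: 0.729
```

```bash
python3 -m pendant '[[[0,0,0],[0,0,0],0.6],[[0,0,0],[0,0,0],0.8],[[0,0,0],[0,0,0],1],[[0,0,0],[0,0,0],1],[[0,0,0],[0,0,0],1]]'; python3 -m pendant '[[[-8,0,0],[0,0,0],1],[[-15,0,0],[0,0,0],1],[[-25,0,0],[0,0,0],1],[[-35,0,0],[0,0,0],1],[[-45,0,0],[0,0,0],1],[[-25,0,0],[0,0,0],1],[[0,0,0],[0,0,0],1]]'
python3 - <<'E'
from h import *
np.set_printoptions(precision=4,suppress=True)
c=shot('wrist','w9.png');shot('scene','s9.png')
for n in ['coil_mid','tray_in','cap_nut_mid','wash_vial','mini_driver']:
    for r in robot.pinpoint(n,'wrist')[:1]:
        w=world(c,r['point']); print(n,round(r['score'],2),w,pix(c,w))
E
python3 st.py .6265 .001 .25
```

```text
time: 12.4
eef_pos: [0.6555, -0.2174, 0.0253]
ee_rot: [0.137, 0.696, 0.135, -0.692]
ft_force: [-0.2, -0.7, -0.3]
width: 0.99
time: 13.1
eef_pos: [0.6551, -0.2171, 0.1899]
ee_rot: [0.137, 0.697, 0.135, -0.691]
ft_force: [1.0, -0.3, 0.0]
width: 1.0
coil_mid 0.77 [ 0.6523 -0.2174  0.0269] [255.5824 175.2221]
tray_in 0.69 [ 0.65   -0.2204  0.001 ] [257.2984 172.1057]
cap_nut_mid 0.58 [ 0.6523 -0.1605  0.0116] [203.3911 150.8067]
mini_driver 0.6 [ 0.578  -0.3539  0.0048] [340.9694 271.8023]
13.45 [ 0.6516 -0.2164  0.1819] [-0.0038  0.002  -1.    ] -67.79160398109141 F [0.3971 0.2923 0.7313] w 1.0013888590298758
rot [0.1087 0.156  0.1897] shift [ -67.5845 -210.9572  -58.7833]
```

View pics/w9.png

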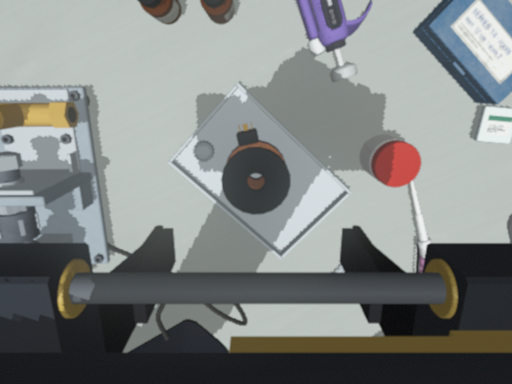

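View pics/s9.png

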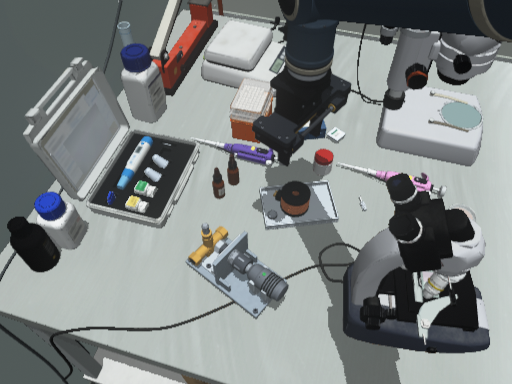

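The coil lies flat in the tray (wrist px 256,178; centre z 0.027), clear of the nut and walls. Now to the bolt.

```bash
python3 st.py .5955 -.012 .2; python3 -m pendant '[[[-6,-20,-2],[0,0,0],1],[[-6,-40,-5],[0,0,0],1],[[-4,-40,-5],[0,0,0],1],[[0,-40,-5],[0,0,0],1],[[0,-35,-5],[0,0,0],1],[[0,-15,-2],[0,0,0],1],[[0,0,0],[0,0,0],1],[[0,0,0],[0,0,0],1]]'; python3 st.py .5955 -.012 .2;python3 - <<'E'
from h import *
np.set_printoptions(precision=4,suppress=True)
c=shot('wrist','w10.png');d=shot('scene','s10.png')
for cam,C in (('wrist',c),('scene',d)):
  for n in ['stem_top','valve_stand','bolt_head']:
    for r in robot.pinpoint(n,cam)[:2]:
        w=world(C,r['point']); print(n,round(r['score'],2),w,pix(C,w))
E
python3 st.py .5955 -.012 .2
```

```text
13.45 [ 0.6516 -0.2164  0.1819] [-0.0038  0.002  -1.    ] -67.79160398109141 F [0.3971 0.2923 0.7313] w 1.0013888590298758
rot [0.1087 0.156  0.1897] shift [ -17.4946 -210.4732  -25.3055]
time: 14.25
eef_pos: [0.5953, -0.0184, 0.1954]
ee_rot: [-0.135, -0.689, -0.14, 0.698]
ft_force: [-0.1, -0.1, -0.5]
width: 1.0
14.25 [ 0.5953 -0.0184  0.1954] [-0.0131  0.005  -0.9999] -67.63015625578431 F [-0.126  -0.1037 -0.4511] w 1.0004923177104066
rot [0.2726 0.5831 0.5505] shift [-4.5413 -5.8422 -2.5948]
stem_top 0.96 [ 0.6268 -0.0006  0.1201] [251.9577 151.1468]
valve_stand 0.75 [ 0.5956 -0.0118  0.0072] [253.1098 161.0653]
bolt_head 0.63 [ 0.597  -0.0132  0.0725] [253.7435 177.2235]
stem_top 0.62 [ 0.631  -0.0053  0.1172] [205.5319 221.3993]
valve_stand 0.6 [ 0.5943 -0.0104  0.0004] [220.9737 265.1433]
bolt_head 0.64 [ 0.5979 -0.0153  0.0773] [219.5565 243.5974]
14.65 [ 0.5954 -0.0188  0.1953] [-0.0132  0.0058 -0.9999] -67.72546238287825 F [0.6698 0.9469 0.5297] w 0.9980522736737548
rot [0.1775 0.577  0.5937] shift [-4.6893 -6.2731 -2.6287]
```

View pics/w10.png

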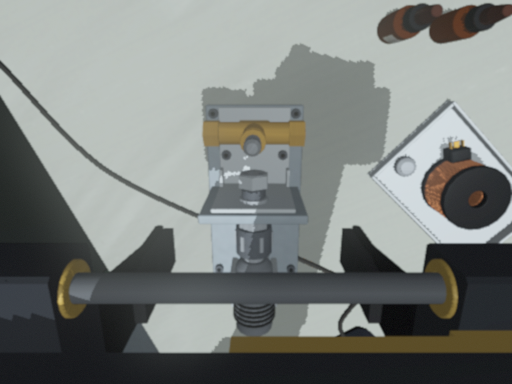

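```bash
python3 -m pendant '[[[10,-4,-1],[0.1,0.6,0.6],1],[[25,-3,-1],[0,0,0],1],[[20,0,0],[0,0,0],1],[[10,0,0],[0,0,0],1],[[0,0,0],[0,0,0],1],[[0,0,0],[0,0,0],1]]'; python3 - <<'E'
from h import *
np.set_printoptions(precision=4,suppress=True)
c=shot('wrist','w11.png')
for n in ['stem_top','valve_stand','bolt_head']:
    for r in robot.pinpoint(n,'wrist')[:2]:
        w=world(c,r['point']); print(n,round(r['score'],2),w,pix(c,w))
E
python3 st.py .596 -.0122 .058
```

```text
time: 15.25
eef_pos: [0.5967, -0.014, 0.1296]
ee_rot: [0.135, 0.696, 0.134, -0.693]
ft_force: [-0.8, -0.5, 0.6]
width: 1.003
stem_top 0.79 [ 0.6243 -0.0002  0.117 ] [252.9105 184.0041]
stem_top 0.31 [ 0.7646 -0.0811  0.0007] [417.3177  19.5886]
valve_stand 0.63 [ 0.5955 -0.0115  0.0061] [253.7691 183.0306]
bolt_head 0.94 [ 0.5966 -0.0143  0.0725] [257.4955 209.5575]
bolt_head 0.68 [ 0.786  -0.1278 -0.0009] [482.2864  16.7702]
15.45 [ 0.5969 -0.0138  0.1302] [ 0.0058 -0.0006 -1.    ] -68.07226553749008 F [ 0.2198  0.2959 -0.0442] w 0.9985520976528588
rot [-0.1719 -0.2965 -0.1568] shift [72.1638 -1.9788  0.6287]
```

View pics/w11.png

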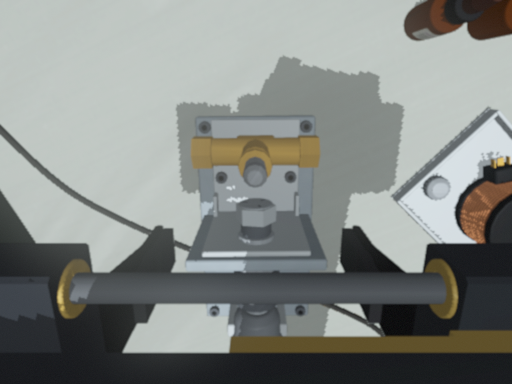

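```bash
python3 -m pendant '[[[20,-1,0],[-0.1,-0.3,-0.2],1],[[22,0,0],[0,0,0],1],[[18,0,0],[0,0,0],1],[[8,0,0],[0,0,0],1],[[0,0,0],[0,0,0],1],[[0,0,0],[0,0,0],1]]' 40; python3 st.py .596 -.0125 .058; python3 - <<'E'
from h import *
shot('wrist','w12.png')
E
```

```text
time: 16.05
eef_pos: [0.6011, -0.0127, 0.0655]
ee_rot: [0.135, 0.698, 0.134, -0.691]
ft_force: [-0.5, 0.2, 0.6]
width: 1.003
16.05 [ 0.6011 -0.0127  0.0655] [ 0.0102  0.0006 -0.9999] -67.99565467921107 F [-0.4691  0.197   0.6157] w 1.0026020115016043
rot [-0.0947 -0.5558 -0.1897] shift [ 7.4634 -2.1176  4.7045]
```

View pics/w12.png

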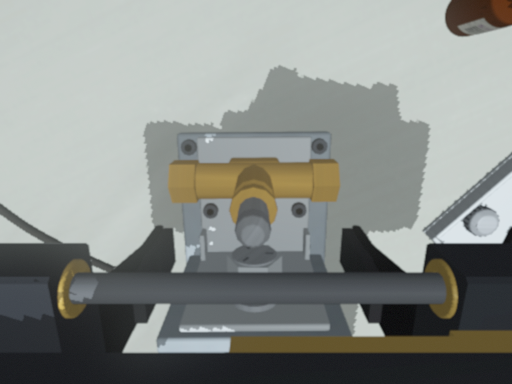

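```bash
python3 -m pendant '[[[4,-2,4.5],[0,-0.5,-0.2],1],[[4,0,0],[0,0,0],1],[[0,0,0],[0,0,0],1],[[0,0,0],[0,0,0],1]]' 40; python3 st.py .596 -.0125 .058
```

```text
time: 16.5
eef_pos: [0.5973, -0.0125, 0.0594]
ee_rot: [0.135, 0.696, 0.135, -0.693]
ft_force: [1.2, -0.1, 1.0]
width: 1.001
16.5 [ 0.5973 -0.0125  0.0594] [ 0.0045  0.0005 -1.    ] -68.00974506228621 F [ 1.1894 -0.1405  0.9515] w 1.0010937271846134
rot [-0.1096 -0.2488 -0.0729] shift [ 1.3668 -0.5038  1.2333]
```

```bash
python3 -m pendant '[[[1,0,1],[0,0,0],0],[[0,0,0],[0,0,0],-0.6],[[0,0,0],[0,0,0],-1],[[0,0,0],[0,0,0],-1],[[0,0,0],[0,0,0],-1],[[0,0,0],[0,0,0],-1],[[0,0,0],[0,0,0],-1],[[0,0,0],[0,0,0],-1],[[0,0,0],[0,0,0],-1],[[0,0,0],[0,0,0],-1]]' 45; python3 st.py .596 -.0125 .058; python3 - <<'E'
from h import *
shot('wrist','w13.png');print(robot.sense()['wrist_torque'])
E
```

```text
time: 17.5
eef_pos: [0.5966, -0.0128, 0.0586]
ee_rot: [0.135, 0.696, 0.135, -0.692]
ft_force: [0.8, -0.1, 0.4]
width: 0.279
17.5 [ 0.5966 -0.0128  0.0586] [ 0.005   0.0006 -1.    ] -68.00944518326297 F [ 0.7751 -0.0542  0.4134] w 0.2787448341232734
rot [-0.1093 -0.2778 -0.0783] shift [ 0.6353 -0.513   0.4387]
[0.0130526  0.02336149 0.01470067]
```

View pics/w13.png

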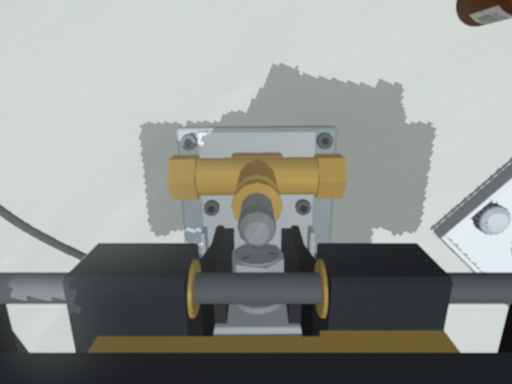

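```bash
P='[[[0,0,0],[0,0,0],-1]]'; python3 -m pendant '[[[0,0,0],[0,0,0],-1],[[0,0,0],[0,0,0],-1],[[0,0,0],[0,0,0],-1],[[0,0,0],[0,0,0],-1],[[0,0,0],[0,0,0],-1],[[0,0,0],[0,0,0],-1],[[0,0,0],[0,0,0],-1],[[0,0,0],[0,0,0],-1],[[0,0,0],[0,0,0],-1],[[0,0,0],[0,0,0],-1]]'; python3 - <<'E'
from h import *
s=robot.sense();print(Rt(s).inv().apply(s['wrist_torque']), s['wrist_torque'])
shot('scene','s14.png')
im=cv2.imread('pics/s14.png');cv2.imwrite('pics/s14z.png',cv2.resize(im[180:330,150:310],None,fx=4,fy=4,interpolation=cv2.INTER_CUBIC))
E
```

```text
time: 18.55
eef_pos: [0.5966, -0.0128, 0.0587]
ee_rot: [0.135, 0.696, 0.135, -0.692]
ft_force: [-0.7, -0.3, -0.3]
width: 0.28
[-0.02712237 -0.06063826 -0.0446749 ] [0.01858605 0.0729371  0.02726181]
```

View pics/s14z.png

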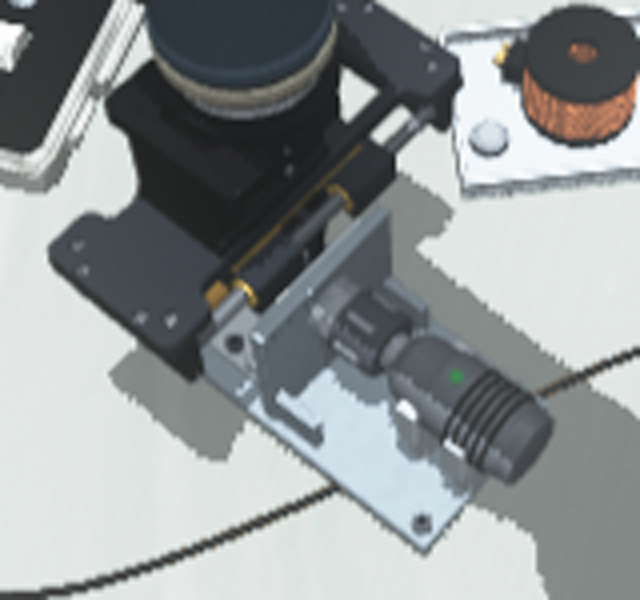

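```bash
for i in 1; do python3 -m pendant '[[[0,0,0],[0,0,0],-1],[[0,0,0],[0,0,0],-1],[[0,0,0],[0,0,0],-1],[[0,0,0],[0,0,0],-1],[[0,0,0],[0,0,0],-1],[[0,0,0],[0,0,0],-1],[[0,0,0],[0,0,0],-1],[[0,0,0],[0,0,0],-1],[[0,0,0],[0,0,0],-1],[[0,0,0],[0,0,0],-1],[[0,0,0],[0,0,0],-1],[[0,0,0],[0,0,0],-1]]'; done; python3 -m pendant '[[[0,0,0],[0,0,0],-1],[[0,0,0],[0,0,0],-1],[[0,0,0],[0,0,0],-1],[[0,0,0],[0,0,0],-1],[[0,0,0],[0,0,0],-1],[[0,0,0],[0,0,0],-1],[[0,0,0],[0,0,0],-1],[[0,0,0],[0,0,0],-1],[[0,0,0],[0,0,0],-1],[[0,0,0],[0,0,0],-1],[[0,0,0],[0,0,0],-1],[[0,0,0],[0,0,0],-1]]'; python3 - <<'E'
from h import *
shot('scene','s15.png')
E
python3 -m pendant '[[[0,0,0],[0,0,0],-1],[[0,0,0],[0,0,0],-1],[[0,0,0],[0,0,0],-1],[[0,0,0],[0,0,0],-1],[[0,0,0],[0,0,0],-1],[[0,0,0],[0,0,0],-1],[[0,0,0],[0,0,0],-1],[[0,0,0],[0,0,0],-1],[[0,0,0],[0,0,0],-1],[[0,0,0],[0,0,0],-1],[[0,0,0],[0,0,0],-1],[[0,0,0],[0,0,0],-1]]'
python3 -m pendant '[[[0,0,0],[0,0,0],-1],[[0,0,0],[0,0,0],-1],[[0,0,0],[0,0,0],-1],[[0,0,0],[0,0,0],-1],[[0,0,0],[0,0,0],-1],[[0,0,0],[0,0,0],-1],[[0,0,0],[0,0,0],-1],[[0,0,0],[0,0,0],-1],[[0,0,0],[0,0,0],-1],[[0,0,0],[0,0,0],-1],[[0,0,0],[0,0,0],-1],[[0,0,0],[0,0,0],-1]]'
python3 -m pendant '[[[0,0,0],[0,0,0],-1],[[0,0,0],[0,0,0],-1],[[0,0,0],[0,0,0],-1],[[0,0,0],[0,0,0],-1],[[0,0,0],[0,0,0],-1],[[0,0,0],[0,0,0],-1],[[0,0,0],[0,0,0],-1],[[0,0,0],[0,0,0],-1],[[0,0,0],[0,0,0],-1],[[0,0,0],[0,0,0],-1],[[0,0,0],[0,0,0],-1],[[0,0,0],[0,0,0],-1]]'
python3 -m pendant '[[[0,0,0],[0,0,0],-1],[[0,0,0],[0,0,0],-1],[[0,0,0],[0,0,0],-1],[[0,0,0],[0,0,0],-1],[[0,0,0],[0,0,0],-1],[[0,0,0],[0,0,0],-1],[[0,0,0],[0,0,0],-1],[[0,0,0],[0,0,0],-1],[[0,0,0],[0,0,0],-1],[[0,0,0],[0,0,0],-1],[[0,0,0],[0,0,0],-1],[[0,0,0],[0,0,0],-1]]'
python3 - <<'E'
from h import *
shot('scene','s16.png')
E
python3 -m pendant '[[[0,0,0],[0,0,0],-1],[[0,0,0],[0,0,0],-1],[[0,0,0],[0,0,0],-1],[[0,0,0],[0,0,0],-1],[[0,0,0],[0,0,0],-1],[[0,0,0],[0,0,0],-1],[[0,0,0],[0,0,0],-1],[[0,0,0],[0,0,0],-1],[[0,0,0],[0,0,0],-1],[[0,0,0],[0,0,0],-1],[[0,0,0],[0,0,0],-1],[[0,0,0],[0,0,0],-1]]'
python3 - <<'E'
from h import *
shot('scene','s17.png')
I=[cv2.imread(f'pics/s{k}.png') for k in (14,15,16,17)]
z=[cv2.resize(i[240:310,215:295],None,fx=5,fy=4,interpolation=cv2.INTER_CUBIC) for i in I]
cv2.imwrite('pics/cmp.png',np.vstack([np.hstack(z[:2]),np.hstack(z[2:])]))
J=[i[235:280,225:260].astype(int) for i in I]
for a in range(3): print(a,a+1,np.abs(J[a]-J[a+1]).mean())
s=robot.sense();print(s['time'],s['width'],s['eef_pos'],Rt(s).inv().apply(s['wrist_torque']))
E
```

```text
time: 19.8
eef_pos: [0.5966, -0.0129, 0.0587]
ee_rot: [0.135, 0.696, 0.135, -0.692]
ft_force: [0.7, 0.6, -0.2]
width: 0.281
time: 21.0
eef_pos: [0.5966, -0.0128, 0.0587]
ee_rot: [0.135, 0.696, 0.135, -0.692]
ft_force: [0.5, -0.2, -1.0]
width: 0.279
time: 22.25
eef_pos: [0.5966, -0.0128, 0.0586]
ee_rot: [0.135, 0.696, 0.135, -0.692]
ft_force: [0.2, 1.0, 0.9]
width: 0.282
time: 23.45
eef_pos: [0.5966, -0.0128, 0.0587]
ee_rot: [0.135, 0.696, 0.135, -0.692]
ft_force: [-0.0, 0.7, -0.2]
width: 0.275
time: 24.65
eef_pos: [0.5966, -0.0128, 0.0587]
ee_rot: [0.135, 0.696, 0.135, -0.692]
ft_force: [-0.6, -0.4, -0.1]
width: 0.284
time: 25.85
eef_pos: [0.5966, -0.0128, 0.0587]
ee_rot: [0.135, 0.696, 0.135, -0.692]
ft_force: [-0.1, -0.3, -0.2]
width: 0.282
time: 27.1
eef_pos: [0.5966, -0.0128, 0.0587]
ee_rot: [0.135, 0.696, 0.135, -0.692]
ft_force: [-0.2, -0.2, -0.3]
width: 0.281
0 1 0.8675132275132275
1 2 1.4133333333333333
2 3 0.39301587301587304
27.15 0.2839399188993151 [ 0.59660367 -0.0128227   0.05866122] [-0.01232077 -0.02054973 -0.09956263]
```

View pics/cmp.png

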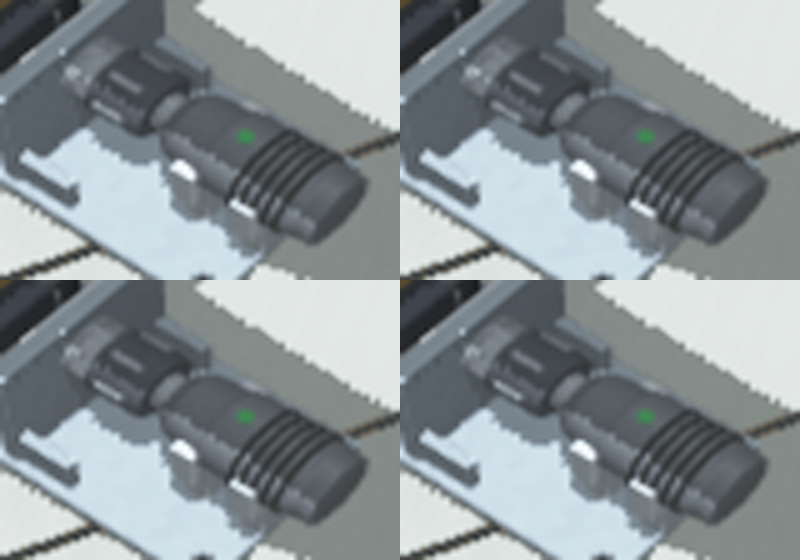

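```bash
python3 -m pendant '[[[0,0,0],[0,0,0],-1],[[0,0,0],[0,0,0],-1],[[0,0,0],[0,0,0],-1],[[0,0,0],[0,0,0],-1]]'; python3 - <<'E'
from h import *
np.set_printoptions(precision=4,suppress=True)
d=shot('scene','s18.png')
a,b=[cv2.imread(f'pics/s{k}.png')[235:280,225:260].astype(int) for k in (17,18)]
print(np.abs(a-b).mean())
for n in ['coil_mid','tray_in','wash_vial','dropper_stain','dropper_iodine','mini_driver']:
    for r in robot.pinpoint(n,'scene')[:1]: print(n,round(r['score'],2),world(d,r['point']))
E
```

```text
time: 27.55
eef_pos: [0.5966, -0.0128, 0.0587]
ee_rot: [0.135, 0.696, 0.135, -0.692]
ft_force: [0.5, -0.6, -0.2]
width: 0.282
0.41798941798941797
coil_mid 0.93 [ 0.6486 -0.2181  0.021 ]
tray_in 0.67 [ 0.6454 -0.2241  0.0008]
wash_vial 0.64 [ 0.7121 -0.3311  0.0032]
dropper_stain 0.62 [ 0.5939 -0.0098  0.0025]
dropper_iodine 0.44 [ 0.7788 -0.1281 -0.0004]
```

View pics/s17.png

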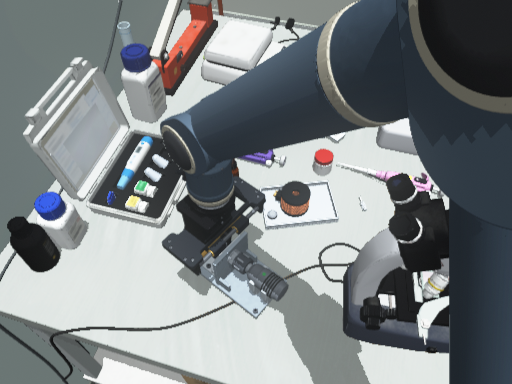

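The socket has stopped: three pictures over 1.7 s differ only by noise. The fingers are still on the flats, the coil is flat in the tray, and the jar and screwdriver haven't moved. Handing in.

```bash
python3 -c "
from workcell import robot
print(robot.sign_off())"
```

```text
the job is handed in; nothing more can be done
None
```

I lifted the coil straight off the stem and set it down gently in the tray. I then gripped the bolt's hex head from above at 45 N and held it for about 10 s while the driver ran the nut. I handed the job in still gripping, at about 27.6 s of the 59 s allowed.

**Coil:** it touched down at roughly 15 N, against the 60 N limit. It lies about 1 mm across and 8 mm along from the tray's middle, with its centre measured at 0.027 m, and it is clear of the cap nut.

**Bolt grip:** the finger opening held at about 24.4 mm, which fits the 24 mm flats, and the tool did not drift.

**Driver:** the last three scene pictures, over 1.7 s, differed only by noise at the socket, while the earlier ones differed clearly. I take that to mean it has stalled with the nut tight. The joint values themselves can't be read, so this rests on the pictures.

**Bystanders:** the jar and the second amber bottle were measured where they started. The screwdriver looks in place in the picture, but the last network check did not report it. In that check the arm hid the first bottle, and the network placed it at the stand, a false match. It stood in its place in the picture taken just after the coil was set down, and the arm did not go near it later.

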